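Square up a row of wound cores on a sprung stop

ROBOT

A 6-joint arm with a two-finger parallel gripper is mounted at the origin on a cart in front of the work surface, level with it; the furniture and walls round the work are solid. World frame = base frame: x ahead of the robot, y to its left, z up, the work surface at z = 0. Lengths are in mm, angles in rad, forces in N, time in s.
With the tool pointing down it reaches from about 375 to 975 mm from the base axis. Payload 3.8 kg.
Tool frame: the origin (TCP) lies midway between the tips of the shut fingers; the grasp point (between the pads) lies 19 mm behind it; x points along the fingers, y is the direction in which the jaws open and shut, and the axes are right-handed (so a half turn about x gives the same grasp; the last joint's range is limited). The gripper opens to 85 mm and grips with 20 to 120 N. Pads are 22 mm wide; open, the fingers measure 114 mm over their backs; the gripper's body (76 mm by 85 mm) begins 54 mm behind the grasp point. The pads swing forward as they close: fully open they stand 13 mm farther back than shut.
Start: joints at [-1.316, 0.264, 1.604, -0, 1.274, -0.037], TCP at [194.176, -646.462, 231.28] pointing down, gripper open.
Joint ranges: [-2.63, 2.63], [-0.94, 2.18], [0.31, 2.57], [-1.31, 4.45], [0, 2.66], [-2.55, 2.55]. Speed limits (rad/s): [2.57, 2.57, 3.14, 3.14, 3.14, 3.14].

INTERFACE

Orientations are given as a rotation vector (axis times angle).
In Python, from bench import get_state, imaging, close_job gives the robot as it stands. The module is installed in compiled form; this text tells all that it offers.
- The arm moves only by the shell command python3 -m pendant 'ROWS'. ROWS is a JSON object of lists of equal length, an entry for each row: "gripper": the opening, from 0 (shut) to 1 (fully open); "dp": the shift along the tool's x, y, z in mm, a list of three; "roll": the turn about the tool's x in degrees. A call has 1 to 12 rows; each row shifts and turns the commanded pose from where the row before left it, along the tool's axes as they then stand; what a row does not reach is not made up. A row lasts 1/12 s, in which the tool goes at most 41.7 mm and 7.16 degrees, less where a joint would pass 70% of its speed; a pose out of reach is approached as far as the arm can. A call is refused whole if a number of a shift passes 41.7 or a number of a turn 7.16, either way. A call with a gripper value outside its range is refused whole. The fingers move at their own pace and stop on an object; the grip force is fixed at half the most. Time passes only in rows, so rows that do not move let the fingers close. It gives the time, the measured TCP pose, the force and the opening at its end, in the units of the state.
- get_state(): the state, without advancing time (a new reading comes with each control period).
- imaging.get_image(name): name is "scene" or "top"; returns a dict with "image" (480x640x3 uint8, red, green, blue), "z_map" (480x640 float32, mm along the optical axis (not along the pixel's ray), 0 where there is no reading), "intrinsics" (3x3 intrinsics, pixels), "D" ([k1, k2, p1, p2, k3] as OpenCV has them; the pictures are not rectified), "position" and "rotation" of the camera in the world. Camera axes: x right, y down, z forward; pixel columns grow to the right and rows downward; lengths in mm; the calibration is good to about 2 mm. A picture is of the moment at which its call begins.
- close_job(): hands the job in, once; it reports no verdict.
The state is a dict: "time_s": time; "joint_pos": joint angles; "joint_vel": joint speeds; "tau": joint torques, N m; "tcp_pos": TCP position; "tcp_rot": TCP orientation; "wrist_force": force on the tool from outside, world axes, zero at the start; "wrist_torque": the same for the moment, N m; "width": opening from 0.0 (shut) to 1.0 (fully open).
Only numpy, scipy, OpenCV 4.12 (cv2) and the standard library are available. Lean on these libraries where they do the work, as an engineer would, in place of code of your own. Each camera call takes 0.05 s, during which the arm holds its last target.

TASK

With the held ruler, push the three loose wound cores along the table in one straight row against the three sprung pads of the stop fixture, until all three press on their pads together: press gently, about 9 N in all and never over 13 N. Then ease off and let go of the ruler where it stands, flat on the table and square to the fixture, its edge still touching all three upright cores. Do not push the cores with the fingers and leave the other things alone.

Things in the scene. Friction and masses are not known exactly. Their poses are not given: they have to be found in the camera images.
- fixture: stop fixture, fixed on the grey table beside the green crate, 136 mm wide (y), 35 mm high at most. Origin on the table, mid-width. +x is the direction in which the cores are pushed (along the table's edge), y runs along the row. Grey back block at x = 80 to 100 mm; before it an aluminium stop bar, clamped anywhere along 50 mm of two rods: its place is not reported.
- fixture_row (a point): point fixed on the fixture, 16.5 mm above its origin, same axes. Three black pads on the stop bar, at y = 42, 0 and -42 mm, each 40 mm wide, 4 to 29 mm above the table, have their flat front faces in one line at x = 0 to +50 mm, depending on where the bar was clamped: see or feel it. Each pad is on springs and gives up to 8 mm towards +x, about 1.2 N per mm, no preload.
- ruler_grip (a point): the ruler, loose, standing on the table, 350 g: a steel straightedge on a grey foot (5 mm thick, x = -16 to +50 mm) with an upright grip plate. Point: middle of the grip plate, 50 mm above the underside; the plate is 10 mm thick (x), 56 mm wide (y), its top 70 mm above the underside. z up, +x towards the pushing face.
- ruler_edge (a point): middle of the straightedge's flat pushing face, 13 mm above the underside, 55 mm in front (+x) of the grip point. The face looks to +x, is 134 mm long (67 mm each way along y) and reaches from the underside to 26 mm; the straightedge is 6 mm thick. The strip of table it works on is 170 mm wide, between a 6 mm high lip on the table's front edge and the crate, 85 mm high.
- core_1_mid (a point): tan wound core: an upright cylinder 32 mm in diameter and 55 mm high with a dark pin and a thin copper wire tail on top (81 mm in all; tail does not matter), 60 g nominal. Point: on the cylinder's axis, half-way up (27.5 mm above the table). z is its axis.
- core_2_mid (a point): tan wound core: an upright cylinder 32 mm in diameter and 55 mm high with a dark pin and a thin copper wire tail on top (81 mm in all; tail does not matter), 60 g nominal. Point: on the cylinder's axis, half-way up (27.5 mm above the table). z is its axis.
- core_3_mid (a point): tan wound core: an upright cylinder 32 mm in diameter and 55 mm high with a dark pin and a thin copper wire tail on top (81 mm in all; tail does not matter), 60 g nominal. Point: on the cylinder's axis, half-way up (27.5 mm above the table). z is its axis.
- glue_bottle: bystander: white glue bottle with a red nozzle, 44 mm in diameter, 129 mm high, standing beyond the fixture; origin under its centre
- solder_stick: bystander: grey cast bar, 12 x 100 x 8 mm, lying beyond the fixture; origin under its centre, long axis y
- screwdriver: bystander: screwdriver with a yellow handle, 163 mm long, 24 mm thick, lying behind the ruler near the robot's end of the table; origin under its middle, long axis y
Not all that is in view belongs to the job. What is shaped like the part that bears core_3_mid but pink or purple is not meant.

How it is judged:
By the outcome, as a careful person would: the job done as asked, in the order asked, and still so for the second after the job is handed in, with the robot touching nothing.
It also fails if it takes over 64 s, if anything falls off the work surface, if the arm or the gripper's body presses on something with over 40 N, if the wrist force passes 120 N, or if a joint passes its speed limit or range.

## Working session

There is one attempt and no reset: what is moved stays moved. The work goes in short steps, Python scripts to look and compute and a shell command to move; the robot and the scene stay as the last step left them, time stands still between calls to the robot, and variables do not carry over. Pictures are saved under pics/ and viewed, and the job is handed in when it is done.

```bash
mkdir -p pics; ls; cat > h.py <<'E'
import numpy as np, cv2
from bench import get_state, imaging
def grab(n):
    d=imaging.get_image(n); return d
def world(d,uv,z=None,plane=None):
    K=np.array(d["intrinsics"]);D=np.array(d["D"],float)
    R=np.array(d["rotation"],float); 
    if R.size==3: R=cv2.Rodrigues(R)[0]
    t=np.array(d["position"],float)
    uv=np.array(uv,float).reshape(-1,1,2)
    n=cv2.undistortPoints(uv,K,D).reshape(-1,2)
    r=np.c_[n,np.ones(len(n))]
    if plane is not None:
        w=r@R.T; s=(plane-t[2])/w[:,2]; return t+w*s[:,None]
    return (r*np.asarray(z).reshape(-1,1))@R.T+t
def cloud(d):
    z=d["z_map"]; v,u=np.mgrid[0:480,0:640]
    P=world(d,np.c_[u.ravel(),v.ravel()],z.ravel()); P[z.ravel()==0]=np.nan
    return P.reshape(480,640,3)
E
python3 - <<'E'
from h import *
print(get_state())
for n in("scene","top"):
    d=grab(n); cv2.imwrite(f"pics/{n}0.png",d["image"][...,::-1]); print(n,d["position"],d["rotation"],d["intrinsics"],d["D"])
E
```

```text
pics
{'time_s': 0.0, 'joint_pos': array([-1.31586822e+00,  2.64812386e-01,  1.60537425e+00, -1.58610748e-05,
        1.27369245e+00, -3.69525315e-02]), 'joint_vel': array([-0.00084705, -0.00087214,  0.00136764,  0.00057757,  0.00021235,
        0.0003814 ]), 'tau': array([-1.67031849e-03, -5.15101790e+01, -3.67310286e+01, -1.15591329e-04,
        1.25000239e-02,  4.47764705e-06]), 'tcp_pos': array([ 194.00886081, -645.75592801,  229.92197425]), 'tcp_rot': array([ 2.06532413,  0.30598867, -2.06587484]), 'wrist_force': array([-0.14544517,  0.16648598,  0.90697565]), 'wrist_torque': array([0.00170214, 0.01804467, 0.09831145]), 'width': 0.9979084286309813}
scene [-310.83743843 -749.86535951  712.64958603] [-1.90248335  1.03003014 -0.58880218] [[583.01166964   0.         325.5021319 ]
 [  0.         583.01166964 235.07169871]
 [  0.           0.           1.        ]] [-0.06315515  0.          0.          0.          0.        ]
top [ 440.18434867 -138.51088352 1112.43345618] [-2.09684957  2.14283615 -0.14553126] [[482.94117135   0.         316.14515444]
 [  0.         482.94117135 234.72441903]
 [  0.           0.           1.        ]] [0.00242582 0.         0.         0.         0.        ]
```

View pics/scene0.png

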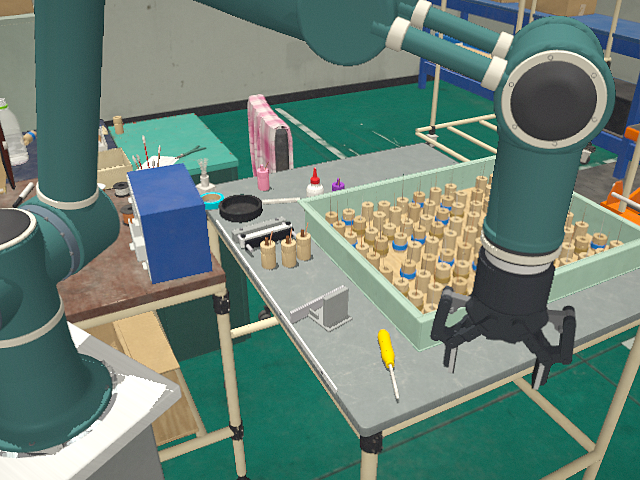

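View pics/top0.png

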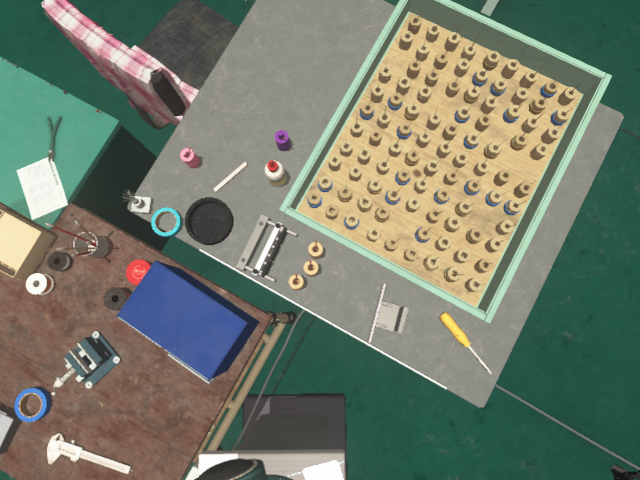

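The scene picture shows the three loose tan cores at about (268,254), (289,251) and (304,245). The ruler is at (325,306), the fixture at (262,235) and the screwdriver at (389,365). In the top picture the same cores are at (316,249), (311,267) and (296,281), with the ruler at (388,315) and the fixture at (262,249). Things that could be taken for a wanted core:
- the crate's cores, e.g. (320,200), which belong inside the crate
- the purple core at (282,140) and the pink one at (190,157), which are excluded by colour
- the white bottle at (274,172)

I choose the three in front of the fixture.

```bash
python3 - <<'E'
from h import *
d=grab("top"); im=d["image"][...,::-1]
cv2.imwrite("pics/topc.png",cv2.resize(im[200:360,230:430],None,fx=4,fy=4,interpolation=cv2.INTER_CUBIC)[:600,:800])
C=cloud(d); np.save("topC.npy",C)
s=grab("scene"); np.save("scC.npy",cloud(s))
cv2.imwrite("pics/scc.png",cv2.resize(s["image"][200:350,220:420,::-1],None,fx=4,fy=4,interpolation=cv2.INTER_CUBIC))
for uv in [(350,290),(300,310),(440,380),(388,315),(380,305),(316,249),(311,267),(296,281),(262,249)]:
    print(uv,C[uv[1],uv[0]].round(1))
E
```

```text
(350, 290) [ 498.8 -181.4   -3.2]
(300, 310) [ 465.9  -17.8 -743.5]
(440, 380) [ 296.8 -373.9   -2.3]
(388, 315) [ 440.6 -264.9    4.4]
(380, 305) [ 462.8 -245.9   23.5]
(316, 249) [ 585.5 -107.3   68.7]
(311, 267) [546.4 -95.7  67.9]
(296, 281) [517.  -62.5  64.3]
(262, 249) [597.8  20.6   1.5]
```

View pics/topc.png

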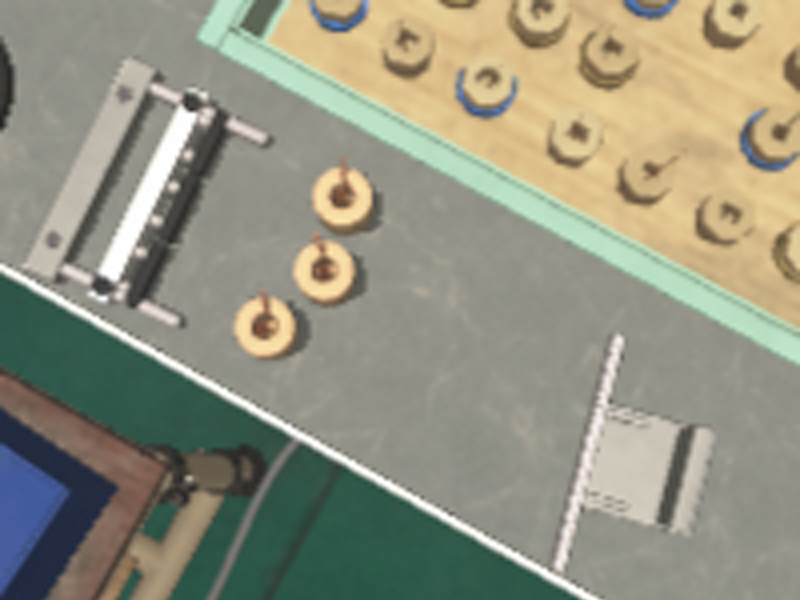

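View pics/scc.png

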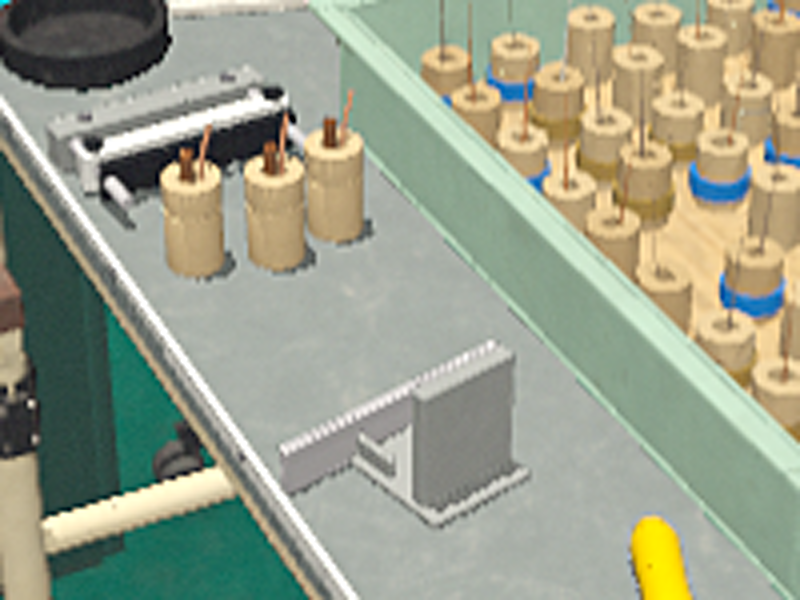

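```bash
python3 - <<'E'
from h import *
d=grab("top"); C=np.load("topC.npy")
f=lambda pts,z: world(d,[(230+x/4-.375,200+y/4-.375) for x,y in pts],plane=z)
# cores top ring centers at z=55
cores=f([(343,199),(325,271),(265,327)],55)
back=f([(127,60),(160,72),(60,275),(28,262)],35)
pad=f([(222,120),(140,303)],29)
rods=f([(268,140),(180,322)],16)
lip=f([(20,268),(300,430),(590,596)],6)
crate=f([(215,40),(400,142),(790,360)],85)
rul=f([(612,336),(553,568),(624,338),(563,570)],26)
plate=f([(690,428),(714,434),(660,522),(688,533)],70)
for n,v in dict(cores=cores,back=back,pad=pad,rods=rods,lip=lip,crate=crate,rul=rul,plate=plate).items():
    print(n); print(v[:,:2].round(1).tolist())
    for i in range(len(v)-1):
        e=v[i+1]-v[i]; print('  ',np.linalg.norm(e).round(1),np.degrees(np.arctan2(e[1],e[0])).round(2))
# table z check
print(np.nanmedian(C[270:310,330:360,2]))
# cloud clusters
S=np.load("scC.npy")
for nm,X in(("top",C),("sc",S)):
  Q=X.reshape(-1,3); m=(Q[:,0]>380)&(Q[:,0]<480)&(Q[:,1]>-310)&(Q[:,1]<-200)
  q=Q[m&(Q[:,2]>60)&(Q[:,2]<75)]; print(nm,len(q),q.mean(0),np.percentile(q[:,2],[5,50,95]))
E
```

```text
cores
[[586.6, -105.5], [546.9, -94.9], [516.9, -61.5]]
   41.1 164.99
   44.9 131.94
back
[[672.5, 17.2], [665.0, -1.7], [550.0, 55.0], [557.7, 73.1]]
   20.3 -111.6
   128.2 153.74
   19.7 66.9
pad
[[637.3, -36.4], [533.8, 10.7]]
   113.8 155.52
rods
[[627.3, -61.7], [523.6, -10.3]]
   115.7 153.64
lip
[[557.5, 83.5], [461.8, -77.1], [367.2, -237.3]]
   187.0 -120.81
   186.0 -120.54
crate
[[671.6, -38.2], [612.7, -137.8], [491.6, -339.9]]
   115.7 -120.6
   235.6 -120.94
rul
[[509.9, -253.5], [383.8, -215.9], [508.6, -260.1], [382.7, -221.4]]
   131.5 163.42
   132.4 -19.48
   131.8 162.91
plate
[[457.5, -288.0], [454.1, -300.5], [408.8, -269.9], [402.9, -284.3]]
   13.0 -105.18
   54.7 145.93
   15.6 -112.41
-1.0988182077385318
top 134 [ 431.92806709 -287.82691872   68.22300419] [64.43879344 68.51409838 71.32088949]
sc 194 [ 427.83950221 -291.38089798   67.8378943 ] [61.44887664 68.71877094 72.35258361]
```

```bash
python3 - <<'E'
from h import *
d=grab("top"); im=d["image"][...,::-1]
cv2.imwrite("pics/fix.png",cv2.resize(im[208:288,232:312],None,fx=7,fy=7,interpolation=cv2.INTER_CUBIC))
cv2.imwrite("pics/rul.png",cv2.resize(im[275:350,360:420],None,fx=8,fy=8,interpolation=cv2.INTER_CUBIC))
d=grab("scene"); im=d["image"][...,::-1]
cv2.imwrite("pics/fixs.png",cv2.resize(im[205:285,225:325],None,fx=7,fy=7,interpolation=cv2.INTER_CUBIC))
E
```

```text
(no output)
```

View pics/fix.png

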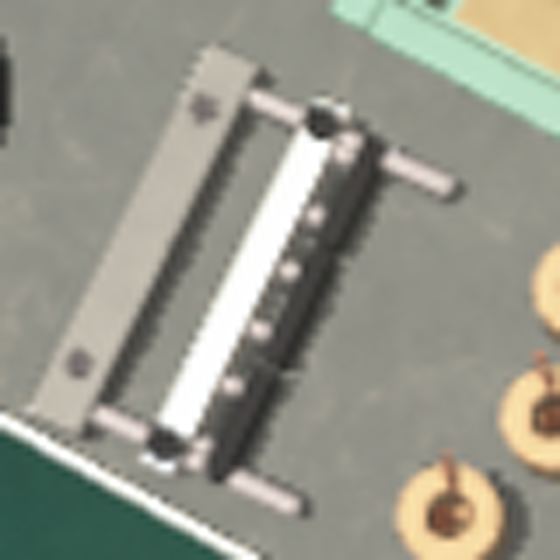

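View pics/rul.png

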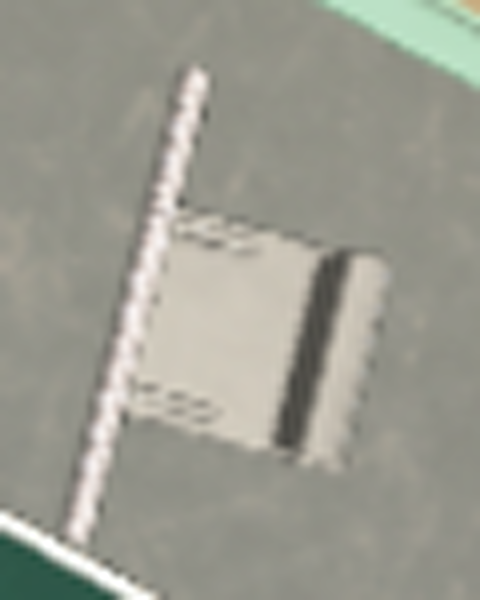

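View pics/fixs.png

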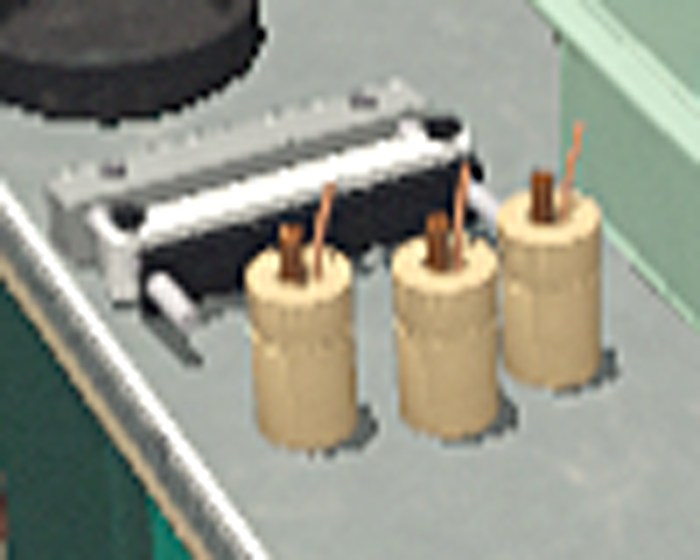

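```bash
cat >> h.py <<'E'
from scipy.ndimage import map_coordinates, gaussian_filter
def edge(d,p0,p1,plane,sign=0,half=3,ch=None,n=60,verb=True,name=''):
    """p0,p1 full-image pixel guess; subpixel edge fit -> world line on plane"""
    g=d["image"].astype(float); g=g.mean(2) if ch is None else g[...,ch]
    g=gaussian_filter(g,0.6)
    p0=np.array(p0,float);p1=np.array(p1,float); t=(p1-p0)/np.linalg.norm(p1-p0); nn=np.array([-t[1],t[0]])
    s=np.arange(-half,half+.01,.1); pts=[]
    for a in np.linspace(.05,.95,n):
        c=p0+a*(p1-p0); q=c+s[:,None]*nn
        v=map_coordinates(g,[q[:,1],q[:,0]],order=3); gr=np.gradient(v,.1)
        if sign: gr=gr*sign
        else: gr=abs(gr)
        k=gr.argmax(); 
        if gr[k]>8: pts.append(q[k])
    W=world(d,pts,plane=plane)[:,:2]
    for _ in range(5):
        c=W.mean(0); u=np.linalg.svd(W-c)[2][0]; r=(W-c)@[-u[1],u[0]]
        k=abs(r)<max(.4,2*np.median(abs(r))); W=W[k]
    c=W.mean(0); u=np.linalg.svd(W-c)[2][0]; 
    ang=np.degrees(np.arctan2(u[1],u[0]))%180; r=(W-c)@[-u[1],u[0]]
    if verb: print(name,c.round(1),'ang',ang.round(2),'rms',r.std().round(2),'n',len(W))
    return c,ang
E
python3 - <<'E'
from h import *
d=grab("top")
F=lambda x,y:(232+(x+.5)/7-.5,208+(y+.5)/7-.5)
R=lambda x,y:(360+(x+.5)/8-.5,275+(y+.5)/8-.5)
edge(d,F(208,48),F(38,405),35,name='back rear')
edge(d,F(262,85),F(85,430),35,name='back front')
edge(d,F(305,130),F(165,425),35,name='bar rear')
edge(d,F(332,140),F(193,440),35,name='bar front')
edge(d,F(380,170),F(240,465),29,name='pad front',half=2)
edge(d,R(186,75),R(70,538),26,name='rul front')
edge(d,R(207,80),R(92,538),26,name='rul rear')
edge(d,R(322,260),R(275,440),70,name='dark a')
edge(d,R(348,260),R(300,450),70,name='plate front top')
edge(d,R(385,265),R(338,465),70,name='plate rear top')
edge(d,(250,270),(360,334),6,name='lip')
edge(d,(300,217),(420,284),85,name='crate')
# overlay
E
```

```text
back rear [613.4  47.2] ang 153.99 rms 0.14 n 50
back front [606.9  30.1] ang 153.82 rms 0.12 n 53
bar rear [598.3  11.1] ang 153.88 rms 0.13 n 60
bar front [594.6  -1.1] ang 153.8 rms 0.15 n 50
pad front [582.3 -17.8] ang 153.98 rms 0.82 n 55
rul front [ 443.3 -234.2] ang 162.85 rms 0.18 n 48
rul rear [ 443.4 -234.2] ang 162.93 rms 0.15 n 45
dark a [ 433.2 -274.8] ang 163.28 rms 0.19 n 59
plate front top [ 431.7 -282.9] ang 162.94 rms 0.12 n 60
plate rear top [ 432.9 -293.9] ang 162.39 rms 0.31 n 43
lip [ 433.5 -135.6] ang 56.26 rms 0.13 n 5
crate [ 574.9 -196.8] ang 59.86 rms 0.23 n 58
```

```bash
cat >> h.py <<'E'
def tool():
    s=get_state(); R=cv2.Rodrigues(np.array(s["tcp_rot"]))[0]; return s,R
TH=np.radians(63.9); NF=np.array([np.cos(TH),np.sin(TH)]); TF=np.array([-NF[1],NF[0]]); OF=np.array([572.3,-42.9])
def fx(p): q=np.asarray(p)[...,:2]-OF; return np.stack([q@NF,q@TF],-1)
def rep(target=None,thdeg=None):
    s,R=tool(); p=np.array(s["tcp_pos"])
    yaw=np.degrees(np.arctan2(R[1,1],R[0,1]))
    print('t',round(s["time_s"],2),'tcp',p.round(1),'jaw y heading',yaw.round(2),'xaxis',R[:,0].round(4),'w',round(s["width"],3))
    f=np.array(s["wrist_force"]); print('F',f.round(2),'F fix x,y',(f[:2]@NF).round(2),(f[:2]@TF).round(2),'M',np.array(s["wrist_torque"]).round(3),'tcp fix',fx(p).round(2),'j',np.array(s["joint_pos"]).round(2))
    if target is not None: print('tool-axes delta',(R.T@(np.array(target)-p)).round(1))
E
python3 - <<'E'
from h import *
rep([430.6,-288,150]); print(tool()[1].round(3))
print(fx([[430.6,-288],[446.8,-235.4],[586.6,-105.5],[546.9,-94.9],[516.9,-61.5]]).round(1))
E
```

```text
t 0.4 tcp [ 194.1 -646.4  231.1] jaw y heading -73.28 xaxis [-1.e-04  3.e-04 -1.e+00] w 1.002
F [ 0.75 -0.54  0.64] F fix x,y -0.16 -0.91 M [ 0.049 -0.02   0.035] tcp fix [-708.3    74.11] j [-1.32  0.26  1.6  -0.    1.27 -0.04]
tool-axes delta [  81.2 -275.2 -329.6]
[[-0.     0.288 -0.958]
 [ 0.    -0.958 -0.288]
 [-1.    -0.     0.   ]]
[[-2.824e+02  1.940e+01]
 [-2.281e+02  2.800e+01]
 [-4.990e+01 -4.040e+01]
 [-5.790e+01 -1.000e-01]
 [-4.110e+01  4.160e+01]]
```

```bash
python3 -m pendant '{"gripper":[0.7,0.7,0.7,0.7,0.7,0.7,0.7,0.7,0.7,0.7,0.7,0.7],"dp":[[0,-23,-27.5],[0,-23,-27.5],[0,-23,-27.5],[0,-23,-27.5],[0,-23,-27.5],[0,-23,-27.5],[0,-23,-27.5],[0,-23,-27.5],[0,-23,-27.5],[0,-23,-27.5],[0,-23,-27.5],[0,-22,-27.5]],"roll":[0,0,0,0,0,0,0,0,0,0,0,0]}'
python3 -m pendant '{"gripper":[0.6,0.6,0.6,0.6,0.6,0.6,0.6],"dp":[[0,0,0],[0,0,0],[0,0,0],[0,0,0],[0,0,0],[0,0,0],[0,0,0]],"roll":[6.76,6.76,6.76,6.76,6.76,0,0]}'
python3 -c "
from h import *
rep([430.6,-288,110])"
```

```text
time_s: 1.4
tcp_pos: [431.8, -286.5, 231.6]
tcp_rot: [2.065, 0.303, -2.064]
wrist_force: [1.2, 0.1, 0.1]
width: 0.7
time_s: 1.98
tcp_pos: [431.2, -288.1, 231.4]
tcp_rot: [-2.063, 0.306, 2.063]
wrist_force: [-1.3, -0.7, 0.4]
width: 0.596
t 1.98 tcp [ 431.2 -288.1  231.4] jaw y heading -106.89 xaxis [ 3.e-04 -2.e-04 -1.e+00] w 0.596
F [-1.29 -0.68  0.35] F fix x,y -1.18 0.86 M [0.014 0.022 0.009] tcp fix [-282.32   18.85] j [-0.64 -0.03  1.93  0.    1.24  1.23]
tool-axes delta [121.4   0.    0.6]
```

```bash
python3 -m pendant '{"gripper":[0.6,0.6,0.6,0.6,0.6,0.6,0.6,0.6,0.6],"dp":[[35,0,0],[35,0,0],[35,0,0],[25,0,0.6],[15,0,0],[0,0,0],[0,0,0],[0,0,0],[0,0,0]],"roll":[0,0,0,0,0,0,0,0,0]}'
python3 - <<'E'
from h import *
rep([430.6,-288,33])
for n,(a,b,c,e) in(("top",(240,360,340,460)),("scene",(230,350,260,420))):
    d=grab(n); cv2.imwrite(f"pics/pre_{n}.png",cv2.resize(d["image"][a:b,c:e,::-1],None,fx=5,fy=5,interpolation=cv2.INTER_CUBIC)[:600,:800])
E
```

```text
time_s: 2.73
tcp_pos: [432.0, -289.1, 88.3]
tcp_rot: [-2.066, 0.311, 2.059]
wrist_force: [0.2, -0.6, 1.5]
width: 0.602
t 2.73 tcp [ 432.  -289.1   88.3] jaw y heading -107.04 xaxis [ 0.003  -0.0022 -1.    ] w 0.602
F [ 0.21 -0.55  1.45] F fix x,y -0.41 -0.43 M [-0.021  0.014 -0.   ] tcp fix [-282.81   17.73] j [-0.64  0.11  2.07  0.    0.96  1.23]
tool-axes delta [55.3 -0.7  1.8]
```

View pics/pre_scene.png

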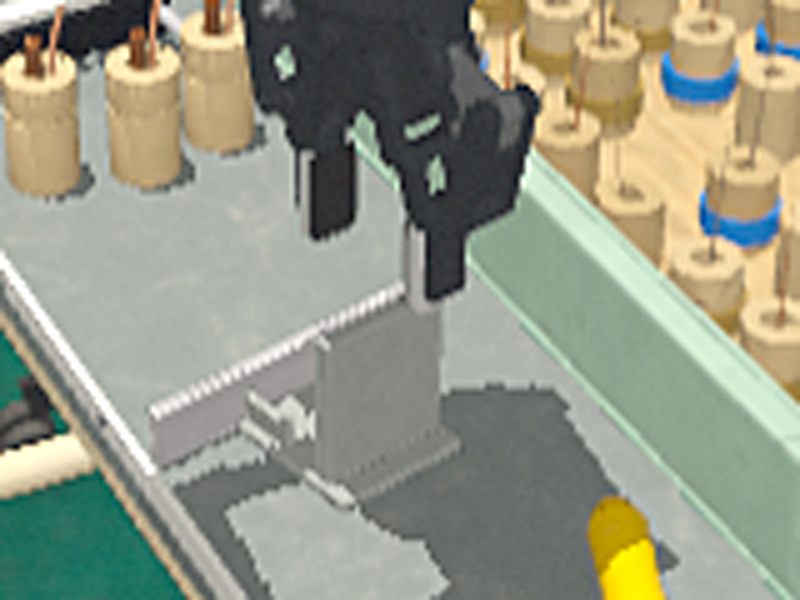

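The fingers straddle the grip plate: their tips are at about (330,230) and (435,295) in the crop, with the plate top at (380,320). I'll go down and close.

```bash
python3 -m pendant '{"gripper":[0.6,0.6,0.6,0.6,0.6,0.6],"dp":[[20,-0.5,1.8],[20,0,0],[14,0,0],[0,0,0],[0,0,0],[0,0,0]],"roll":[0,0,0,0,0,0]}'
python3 - <<'E'
from h import *
rep([430.6,-288,33])
E
python3 -m pendant '{"gripper":[0.1,0.1,0.1,0.1,0.1,0.1,0.1,0.1],"dp":[[0,0,0],[0,0,0],[0,0,0],[0,0,0],[0,0,0],[0,0,0],[0,0,0],[0,0,0]],"roll":[0,0,0,0,0,0,0,0]}'
python3 - <<'E'
from h import *
rep([430.6,-288,33])
E
```

```text
time_s: 3.33
tcp_pos: [429.9, -287.7, 33.6]
tcp_rot: [-2.064, 0.31, 2.06]
wrist_force: [-0.5, -0.4, -0.2]
width: 0.602
t 3.33 tcp [ 429.9 -287.7   33.6] jaw y heading -107.07 xaxis [ 0.0017 -0.0013 -1.    ] w 0.602
F [-0.49 -0.44 -0.19] F fix x,y -0.61 0.24 M [-0.032 -0.029 -0.057] tcp fix [-282.44   20.15] j [-0.64  0.18  2.11  0.    0.85  1.23]
tool-axes delta [ 0.6  0.1 -0.7]
time_s: 4.0
tcp_pos: [429.6, -287.5, 33.2]
tcp_rot: [-2.063, 0.31, 2.06]
wrist_force: [-0.8, 0.2, 5.6]
width: 0.111
t 4.0 tcp [ 429.6 -287.5   33.2] jaw y heading -107.08 xaxis [ 1.1e-03 -9.0e-04 -1.0e+00] w 0.111
F [-0.82  0.24  5.63] F fix x,y -0.14 0.84 M [ 0.099  0.099 -0.002] tcp fix [-282.42   20.58] j [-0.64  0.18  2.11 -0.    0.85  1.23]
tool-axes delta [ 0.2  0.2 -1.1]
```

```bash
python3 -m pendant '{"gripper":[0,0,0,0,0,0],"dp":[[0,0,0],[0,0,0],[0,0,0],[0,0,0],[0,0,0],[0,0,0]],"roll":[0,0,0,0,0,0]}'; python3 -c "
from h import *
rep()"
python3 -m pendant '{"gripper":[0,0,0,0],"dp":[[-0.3,0,0],[0,0,0],[0,0,0],[0,0,0]],"roll":[0,0,0,0]}'; python3 -c "
from h import *
rep()"
```

```text
time_s: 4.5
tcp_pos: [429.6, -287.5, 33.2]
tcp_rot: [-2.063, 0.31, 2.06]
wrist_force: [-1.2, -0.5, 6.1]
width: 0.107
t 4.5 tcp [ 429.6 -287.5   33.2] jaw y heading -107.08 xaxis [ 1.1e-03 -8.0e-04 -1.0e+00] w 0.107
F [-1.15 -0.47  6.11] F fix x,y -0.93 0.83 M [0.039 0.147 0.014] tcp fix [-282.41   20.58] j [-0.64  0.18  2.11  0.    0.85  1.23]
time_s: 4.83
tcp_pos: [429.6, -287.5, 33.3]
tcp_rot: [-2.063, 0.31, 2.06]
wrist_force: [-0.4, -0.4, 6.8]
width: 0.108
t 4.83 tcp [ 429.6 -287.5   33.3] jaw y heading -107.08 xaxis [ 1.2e-03 -9.0e-04 -1.0e+00] w 0.108
F [-0.43 -0.41  6.82] F fix x,y -0.56 0.2 M [-0.014 -0.003 -0.004] tcp fix [-282.42   20.57] j [-0.64  0.18  2.11 -0.    0.85  1.23]
```

```bash
python3 -m pendant '{"gripper":[0,0,0,0,0,0,0,0],"dp":[[-0.5,0,0],[0,0,0],[0,0,0],[0,0,0],[0,0,0],[0,0,0],[0,0,0],[0,0,0]],"roll":[0,1.5,1.5,1.5,1.5,1.5,1.5,0]}'; python3 -c "
from h import *
rep()"
python3 -m pendant '{"gripper":[0,0,0,0,0,0,0,0,0,0,0,0],"dp":[[0,-2,0],[0,-5,-1],[0,-6,-1],[0,-6,-1],[0,-6,-1],[0,-6,-1],[0,-6,-1],[0,-6,-1],[0,-6,-1],[0,-5,-1],[0,-2,0],[0,0,0]],"roll":[0,0,0,0,0,0,0,0,0,0,0,0]}'; python3 -c "
from h import *
rep()"
```

```text
time_s: 5.5
tcp_pos: [429.3, -286.7, 33.3]
tcp_rot: [-1.969, 0.456, 1.967]
wrist_force: [0.4, 2.0, 4.2]
width: 0.114
t 5.5 tcp [ 429.3 -286.7   33.3] jaw y heading -116.12 xaxis [ 6.e-04  3.e-04 -1.e+00] w 0.114
F [0.36 2.02 4.22] F fix x,y 1.97 0.56 M [ 0.131 -0.151 -0.028] tcp fix [-281.87   21.1 ] j [-0.64  0.18  2.11  0.    0.85  1.39]
time_s: 6.5
tcp_pos: [462.4, -240.0, 33.3]
tcp_rot: [-1.97, 0.455, 1.968]
wrist_force: [0.0, -1.7, 5.1]
width: 0.115
t 6.5 tcp [ 462.4 -240.    33.3] jaw y heading -116.04 xaxis [ 8.e-04  1.e-04 -1.e+00] w 0.115
F [ 0.01 -1.71  5.08] F fix x,y -1.53 -0.77 M [-0.247 -0.013  0.004] tcp fix [-225.31   11.98] j [-0.53  0.19  2.1   0.    0.85  1.5 ]
```

```bash
python3 -m pendant '{"gripper":[0,0,0,0,0,0,0,0,0,0,0,0],"dp":[[-0.2,-3,0],[0,-7,-1],[0,-8,-1],[0,-8,-1],[0,-8,-1],[0,-8,-2],[0,-8,-1],[0,-8,-1],[0,-8,-1],[0,-6,-1],[0,-3,0],[0,0,0]],"roll":[0,0,0,0,0,0,0,0,0,0,0,0]}'
python3 - <<'E'
from h import *
rep()
d=grab("top"); cv2.imwrite("pics/mid_top.png",cv2.resize(d["image"][205:325,250:410,::-1],None,fx=5,fy=5,interpolation=cv2.INTER_CUBIC))
d=grab("scene"); cv2.imwrite("pics/mid_sc.png",cv2.resize(d["image"][210:330,230:390,::-1],None,fx=5,fy=5,interpolation=cv2.INTER_CUBIC))
E
```

```text
time_s: 7.5
tcp_pos: [504.3, -176.4, 33.3]
tcp_rot: [-1.969, 0.454, 1.968]
wrist_force: [0.3, 0.5, 4.0]
width: 0.109
t 7.5 tcp [ 504.3 -176.4   33.3] jaw y heading -116.05 xaxis [ 7.e-04  9.e-04 -1.e+00] w 0.109
F [0.28 0.52 4.04] F fix x,y 0.59 -0.02 M [-0.086 -0.207  0.008] tcp fix [-149.8    2.3] j [-0.38  0.21  2.07  0.    0.86  1.64]
```

View pics/mid_top.png

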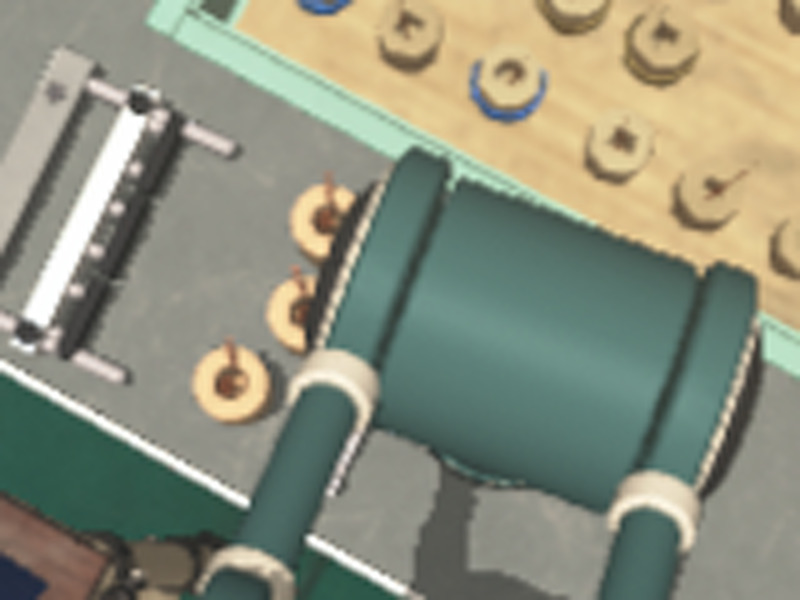

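View pics/mid_sc.png

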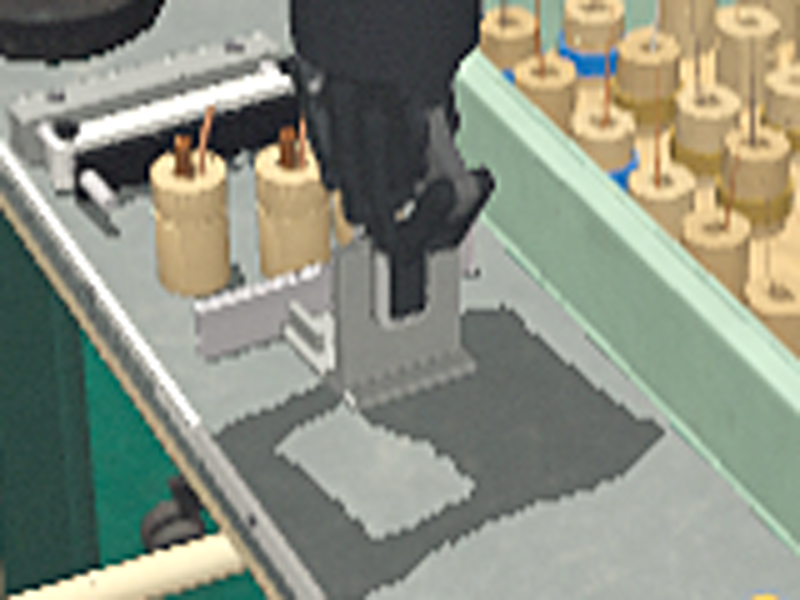

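```bash
cat >> h.py <<'E'
def proj(d,P):
    R=np.array(d["rotation"],float); R=cv2.Rodrigues(R)[0] if R.size==3 else R
    t=np.array(d["position"],float)
    return cv2.projectPoints(np.asarray(P,float).reshape(-1,1,3),cv2.Rodrigues(R.T)[0],-R.T@t,np.array(d["intrinsics"]),np.array(d["D"],float))[0].reshape(-1,2)
def f2w(x,y,z): p=OF+x*NF+y*TF; return [p[0],p[1],z]
def overlay(d,box,k,polys,fn):
    a,b,c,e=box; im=cv2.resize(d["image"][a:b,c:e,::-1],None,fx=k,fy=k,interpolation=cv2.INTER_CUBIC)
    for P,col in polys:
        q=(proj(d,P)-[c,a]+.5)*k-.5
        cv2.polylines(im,[np.round(q*16).astype(int)],False,col,1,cv2.LINE_AA,4)
    cv2.imwrite(fn,im)
E
python3 - <<'E'
from h import *
px=27
polys=[]
for y in(42,0,-42):
    polys.append(([f2w(px,y-20,4),f2w(px,y+20,4),f2w(px,y+20,29),f2w(px,y-20,29),f2w(px,y-20,4)],(0,0,255)))
polys.append(([f2w(80,-68,35),f2w(80,68,35),f2w(100,68,35),f2w(100,-68,35),f2w(80,-68,35)],(255,0,0)))
for n,box,k in(("top",(205,275,232,312),9),("scene",(208,278,225,325),8)):
    d=grab(n); overlay(d,box,k,polys,f"pics/ov_{n}.png")
E
```

```text
(no output)
```

View pics/ov_top.png

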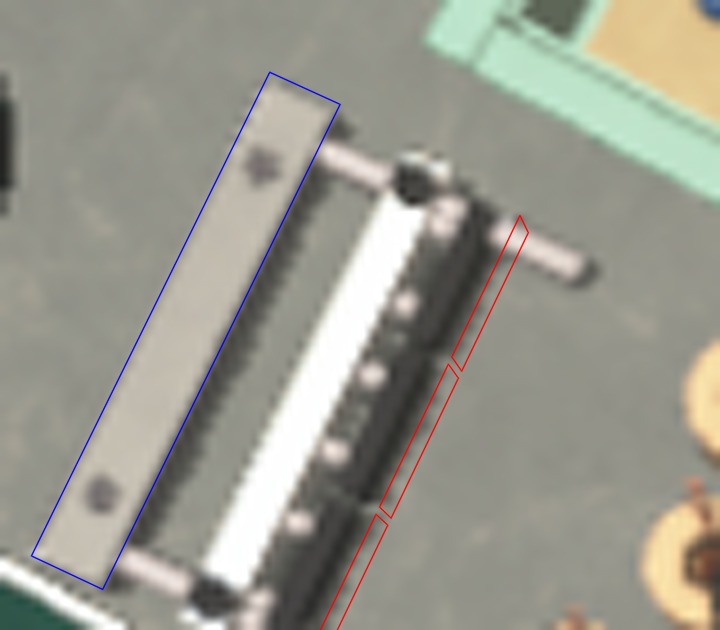

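View pics/ov_scene.png

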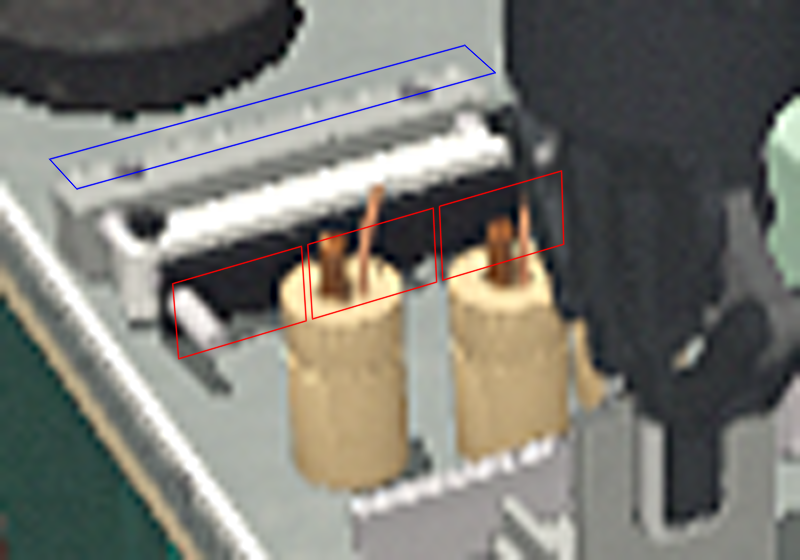

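```bash
python3 - <<'E'
from h import *
px=34
polys=[]
for y in(42,0,-42):
    polys.append(([f2w(px,y-20,4),f2w(px,y+20,4),f2w(px,y+20,29),f2w(px,y-20,29),f2w(px,y-20,4)],(0,0,255)))
for y in (58,-58):
  for z in(10,20,30):
    polys.append(([f2w(8,y,z),f2w(80,y,z)],(0,z*8,0)))
polys.append(([f2w(80,-68,35),f2w(80,68,35),f2w(100,68,35),f2w(100,-68,35),f2w(80,-68,35)],(255,0,0)))
for n,box,k in(("top",(210,276,236,306),9),("scene",(208,278,225,315),8)):
    d=grab(n); overlay(d,box,k,polys,f"pics/ov2_{n}.png")
E
```

```text
(no output)
```

View pics/ov2_top.png

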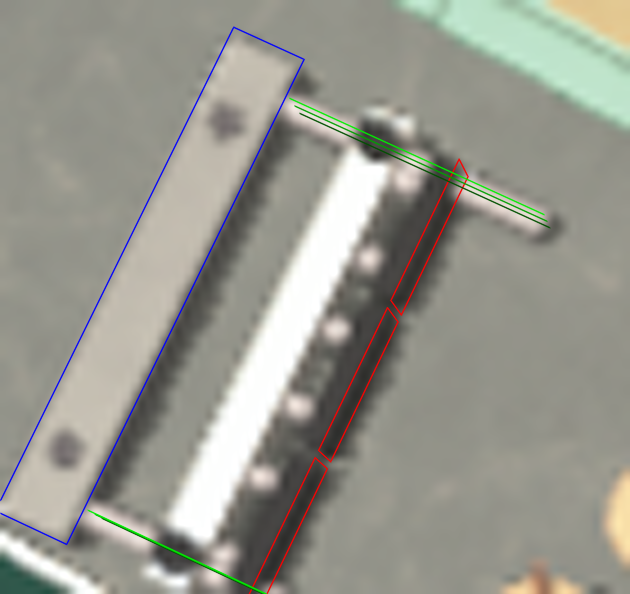

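View pics/ov2_scene.png

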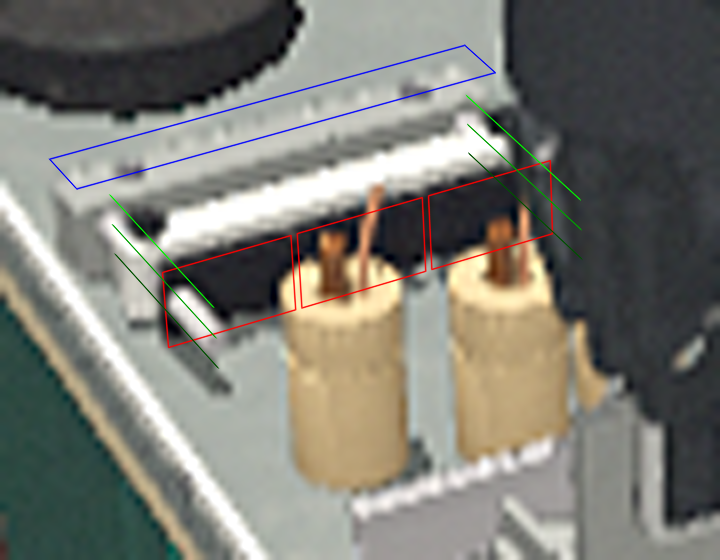

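```bash
python3 -m pendant '{"gripper":[0,0,0,0,0,0,0,0,0,0,0,0],"dp":[[0,-2,0],[0,-3,0],[0,-3.5,0],[0,-3.5,0],[0,-3.5,0],[0,-3.5,0],[0,-3.5,0],[0,-3.5,0],[0,-3.5,0],[0,-3.5,0],[0,-3,0],[0,-3,0]],"roll":[0,0,0,0,0,0,0,0,0,0,0,0]}'
python3 -c "
from h import *
rep()"
python3 -m pendant '{"gripper":[0,0,0,0,0,0,0,0,0,0,0,0],"dp":[[0,-3,0],[0,-3.5,0],[0,-3.5,0],[0,-3.5,0],[0,-3.5,0],[0,-3.5,0],[0,-3.5,0],[0,-3.5,0],[0,-3,0],[0,-2,0],[0,-1,0],[0,0,0]],"roll":[0,0,0,0,0,0,0,0,0,0,0,0]}'
python3 - <<'E'
from h import *
rep()
d=grab("top"); cv2.imwrite("pics/p1_top.png",cv2.resize(d["image"][205:325,230:390,::-1],None,fx=5,fy=5,interpolation=cv2.INTER_CUBIC))
d=grab("scene"); cv2.imwrite("pics/p1_sc.png",cv2.resize(d["image"][205:305,225:345,::-1],None,fx=6,fy=6,interpolation=cv2.INTER_CUBIC))
E
```

```text
time_s: 8.8
tcp_pos: [520.0, -144.2, 33.4]
tcp_rot: [-1.969, 0.459, 1.971]
wrist_force: [-2.7, -5.9, 5.3]
width: 0.107
t 8.8 tcp [ 520.  -144.2   33.4] jaw y heading -116.06 xaxis [-0.0015 -0.0024 -1.    ] w 0.107
F [-2.75 -5.95  5.32] F fix x,y -6.55 -0.15 M [-0.857  0.277 -0.142] tcp fix [-114.04    2.43] j [-0.31  0.22  2.06 -0.    0.86  1.71]
time_s: 9.8
tcp_pos: [534.7, -114.1, 33.3]
tcp_rot: [-1.969, 0.459, 1.971]
wrist_force: [-2.1, -4.6, 5.3]
width: 0.106
t 9.8 tcp [ 534.7 -114.1   33.3] jaw y heading -116.06 xaxis [-0.0015 -0.0024 -1.    ] w 0.106
F [-2.05 -4.64  5.26] F fix x,y -5.07 -0.19 M [-0.706  0.156  0.004] tcp fix [-80.52   2.42] j [-0.25  0.23  2.05 -0.    0.86  1.77]
```

View pics/p1_top.png

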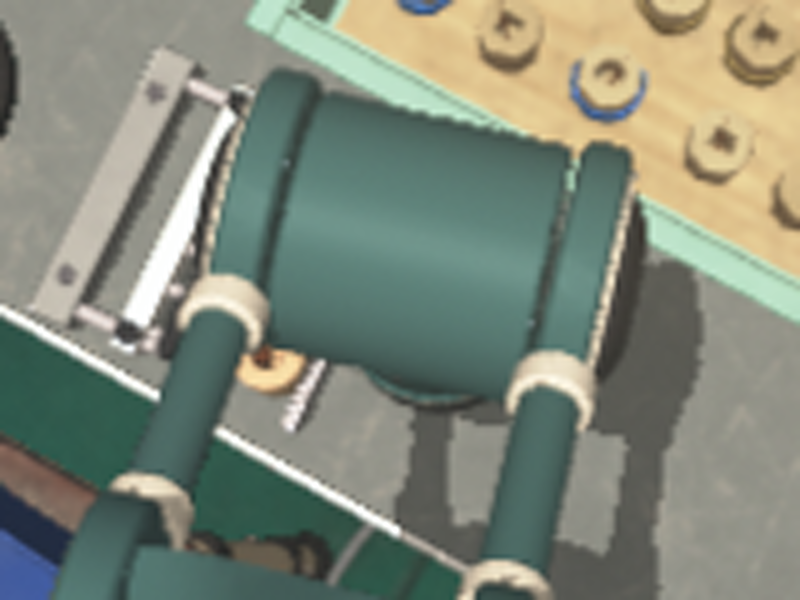

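View pics/p1_sc.png

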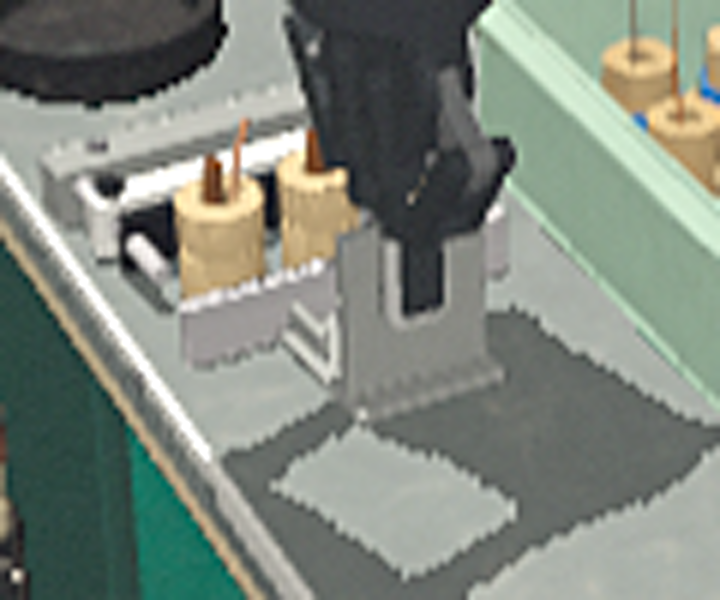

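```bash
python3 -m pendant '{"gripper":[0,0,0,0],"dp":[[-1,0,0],[0,0,0],[0,0,0],[0,0,0]],"roll":[0,0,0,0]}'
python3 -c "
from h import *
rep()"
python3 -m pendant '{"gripper":[0,0],"dp":[[0,0,0],[0,0,0]],"roll":[0,0]}'
python3 -c "
from h import *
rep()"
```

```text
time_s: 10.23
tcp_pos: [534.5, -112.5, 33.5]
tcp_rot: [-1.967, 0.456, 1.971]
wrist_force: [-1.8, -1.2, -1.6]
width: 0.112
t 10.23 tcp [ 534.5 -112.5   33.5] jaw y heading -116.09 xaxis [-2.e-03  2.e-04 -1.e+00] w 0.112
F [-1.76 -1.23 -1.62] F fix x,y -1.88 1.03 M [-0.451  0.04  -0.058] tcp fix [-79.19   3.35] j [-0.25  0.23  2.05 -0.    0.87  1.77]
time_s: 10.4
tcp_pos: [534.7, -112.2, 33.5]
tcp_rot: [-1.967, 0.456, 1.97]
wrist_force: [-0.9, -1.3, -2.8]
width: 0.105
t 10.4 tcp [ 534.7 -112.2   33.5] jaw y heading -116.07 xaxis [-1.7e-03  5.0e-04 -1.0e+00] w 0.105
F [-0.9  -1.27 -2.85] F fix x,y -1.54 0.25 M [-0.276  0.058 -0.034] tcp fix [-78.78   3.28] j [-0.25  0.23  2.05  0.    0.87  1.77]
```

```bash
python3 -m pendant '{"gripper":[0,0,0,0,0,0,0,0,0,0,0,0],"dp":[[0.2,-1,0],[0,-2,0],[0,-2,0],[0,-2,0],[0,-2,0],[0,-2,0],[0,-2,0],[0,-2,0],[0,-1,0],[0,0,0],[0,0,0],[0,0,0]],"roll":[0,0,0,0,0,0,0,0,0,0,0,0]}'
python3 -c "
from h import *
rep()"
python3 -m pendant '{"gripper":[0,0,0,0],"dp":[[0,-1,0],[0,-1,0],[0,0,0],[0,0,0]],"roll":[0,0,0,0]}'
python3 -c "
from h import *
rep()"
python3 -m pendant '{"gripper":[0,0,0,0],"dp":[[0,-1,0],[0,-1,0],[0,0,0],[0,0,0]],"roll":[0,0,0,0]}'
python3 -c "
from h import *
rep()"
```

```text
time_s: 11.4
tcp_pos: [542.7, -98.1, 34.2]
tcp_rot: [-1.969, 0.456, 1.968]
wrist_force: [-0.4, -0.6, -2.8]
width: 0.109
t 11.4 tcp [542.7 -98.1  34.2] jaw y heading -116.09 xaxis [ 4.e-04  1.e-04 -1.e+00] w 0.109
F [-0.4  -0.57 -2.77] F fix x,y -0.69 0.11 M [-0.06   0.005  0.023] tcp fix [-62.58   2.26] j [-0.22  0.24  2.04  0.    0.87  1.8 ]
time_s: 11.73
tcp_pos: [543.5, -96.5, 34.2]
tcp_rot: [-1.969, 0.456, 1.968]
wrist_force: [-0.7, -1.3, -3.4]
width: 0.116
t 11.73 tcp [543.5 -96.5  34.2] jaw y heading -116.08 xaxis [ 2.e-04 -1.e-04 -1.e+00] w 0.116
F [-0.68 -1.33 -3.43] F fix x,y -1.49 0.02 M [-0.209  0.058 -0.02 ] tcp fix [-60.76   2.29] j [-0.22  0.24  2.04 -0.    0.87  1.81]
time_s: 12.07
tcp_pos: [544.4, -94.5, 34.1]
tcp_rot: [-1.969, 0.456, 1.968]
wrist_force: [0.0, -0.8, -3.2]
width: 0.109
t 12.07 tcp [544.4 -94.5  34.1] jaw y heading -116.08 xaxis [ 1.e-04  1.e-04 -1.e+00] w 0.109
F [ 0.01 -0.83 -3.17] F fix x,y -0.74 -0.38 M [-0.246  0.05  -0.03 ] tcp fix [-58.62   2.36] j [-0.22  0.24  2.04  0.    0.87  1.81]
```

```bash
python3 -m pendant '{"gripper":[0,0,0,0],"dp":[[0.7,0,0],[0,0,0],[0,0,0],[0,0,0]],"roll":[0,0,0,0]}'
python3 -c "
from h import *
rep()"
python3 -m pendant '{"gripper":[0,0,0,0],"dp":[[0,-1,0],[0,-1,0],[0,0,0],[0,0,0]],"roll":[0,0,0,0]}'
python3 -c "
from h import *
rep()"
```

```text
time_s: 12.4
tcp_pos: [544.4, -94.5, 33.4]
tcp_rot: [-1.969, 0.456, 1.968]
wrist_force: [0.7, -0.4, -2.8]
width: 0.109
t 12.4 tcp [544.4 -94.5  33.4] jaw y heading -116.08 xaxis [ 2.e-04  1.e-04 -1.e+00] w 0.109
F [ 0.68 -0.41 -2.78] F fix x,y -0.07 -0.79 M [-0.174 -0.036 -0.009] tcp fix [-58.63   2.35] j [-0.22  0.24  2.04  0.    0.87  1.81]
time_s: 12.73
tcp_pos: [545.2, -92.7, 33.4]
tcp_rot: [-1.969, 0.456, 1.969]
wrist_force: [-0.3, -0.5, -3.0]
width: 0.105
t 12.73 tcp [545.2 -92.7  33.4] jaw y heading -116.08 xaxis [ 0.e+00  1.e-04 -1.e+00] w 0.105
F [-0.33 -0.51 -2.99] F fix x,y -0.6 0.07 M [-0.231  0.03   0.001] tcp fix [-56.65   2.43] j [-0.21  0.24  2.03  0.    0.87  1.81]
```

```bash
for i in 1 2 3; do python3 -m pendant '{"gripper":[0,0,0],"dp":[[0,-1,0],[0,0,0],[0,0,0]],"roll":[0,0,0]}' >/dev/null
python3 -c "
from h import *
rep()" | grep -o "^t [0-9.]*\|F fix.*M\|tcp fix.*]  *j"; done
```

```text
t 12.98
F fix x,y -0.73 0.01 M
tcp fix [-55.64   2.43] j
t 13.23
F fix x,y -1.48 0.31 M
tcp fix [-54.66   2.4 ] j
t 13.48
F fix x,y -1.67 0.23 M
tcp fix [-54.     2.37] j
```

```bash
python3 - <<'E'
from h import *
d=grab("scene"); cv2.imwrite("pics/p2_sc.png",cv2.resize(d["image"][205:285,225:325,::-1],None,fx=7,fy=7,interpolation=cv2.INTER_CUBIC))
E
```

```text
(no output)
```

View pics/p2_sc.png

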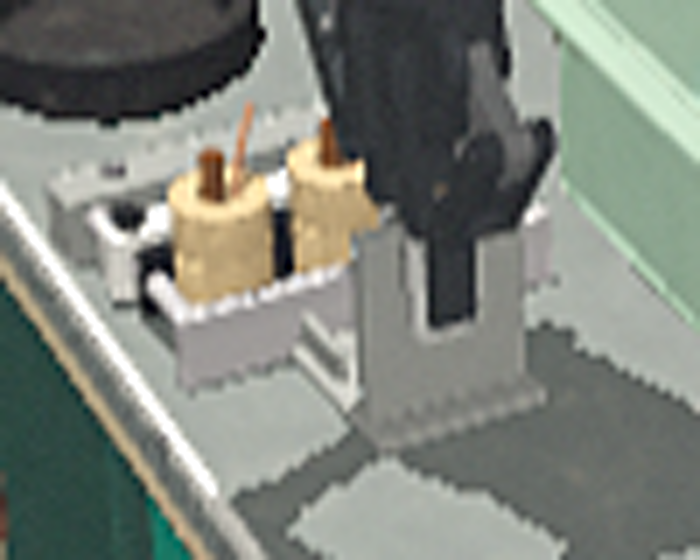

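The two visible cores stand upright behind the ruler edge at (222,240) and (325,220), close to the pads. I'll go on in single millimetres.

```bash
python3 -m pendant '{"gripper":[0,0,0],"dp":[[0,-0.7,0],[0,0,0],[0,0,0]],"roll":[0,0,0]}' >/dev/null
python3 -c "
from h import *
rep()" 
python3 -m pendant '{"gripper":[0,0,0],"dp":[[0,-0.7,0],[0,0,0],[0,0,0]],"roll":[0,0,0]}' >/dev/null
python3 -c "
from h import *
rep()" 
```

```text
t 13.78 tcp [546.6 -90.   33.5] jaw y heading -116.07 xaxis [-5.e-04 -8.e-04 -1.e+00] w 0.108
F [-2.46 -3.98 -1.65] F fix x,y -4.66 0.46 M [-0.855  0.329 -0.008] tcp fix [-53.59   2.41] j [-0.21  0.24  2.03 -0.    0.87  1.82]
t 14.03 tcp [546.8 -89.7  33.5] jaw y heading -116.06 xaxis [-7.0e-04 -1.3e-03 -1.0e+00] w 0.114
F [-3.41 -4.91 -0.29] F fix x,y -5.91 0.9 M [-1.01   0.435 -0.008] tcp fix [-53.23   2.34] j [-0.21  0.24  2.03 -0.    0.87  1.82]
```

```bash
python3 -m pendant '{"gripper":[0,0,0],"dp":[[0,-0.6,0],[0,-0.5,0],[0,0,0]],"roll":[0,0,0]}' >/dev/null
python3 -c "
from h import *
rep()" 
python3 -m pendant '{"gripper":[0,0,0],"dp":[[0,-0.4,0],[0,0,0],[0,0,0]],"roll":[0,0,0]}' >/dev/null
python3 -c "
from h import *
rep()" 
```

```text
t 14.28 tcp [547.  -89.2  33.6] jaw y heading -116.04 xaxis [-0.0013 -0.0022 -1.    ] w 0.114
F [-3.66 -7.59  0.15] F fix x,y -8.42 -0.05 M [-1.364  0.634 -0.04 ] tcp fix [-52.73   2.34] j [-0.21  0.24  2.03 -0.    0.87  1.82]
t 14.53 tcp [547.  -89.1  33.6] jaw y heading -116.04 xaxis [-0.0015 -0.0024 -1.    ] w 0.11
F [-4.11 -8.2   1.3 ] F fix x,y -9.17 0.08 M [-1.55   0.669  0.025] tcp fix [-52.56   2.39] j [-0.2   0.24  2.03 -0.    0.87  1.82]
```

```bash
python3 -m pendant '{"gripper":[0,0,0],"dp":[[0,-0.5,0],[0,0,0],[0,0,0]],"roll":[0,0,0]}' >/dev/null
python3 -c "
from h import *
rep()" 
python3 -m pendant '{"gripper":[0,0,0],"dp":[[0,0,0],[0,0,0],[0,0,0]],"roll":[0,0,0]}' >/dev/null
python3 -c "
from h import *
rep()
d=grab('scene'); cv2.imwrite('pics/p3_sc.png',cv2.resize(d['image'][205:285,225:325,::-1],None,fx=7,fy=7,interpolation=cv2.INTER_CUBIC))"
```

```text
t 14.78 tcp [547.2 -88.9  33.6] jaw y heading -116.03 xaxis [-0.0016 -0.0027 -1.    ] w 0.107
F [-5.35 -9.52  1.66] F fix x,y -10.9 0.61 M [-1.639  0.742 -0.003] tcp fix [-52.32   2.34] j [-0.2   0.24  2.03 -0.    0.87  1.82]
t 15.03 tcp [547.2 -88.8  33.6] jaw y heading -116.04 xaxis [-0.0016 -0.0027 -1.    ] w 0.109
F [-3.99 -9.03  1.32] F fix x,y -9.86 -0.39 M [-1.649  0.715 -0.059] tcp fix [-52.31   2.37] j [-0.2   0.24  2.03 -0.    0.87  1.82]
```

View pics/p3_sc.png

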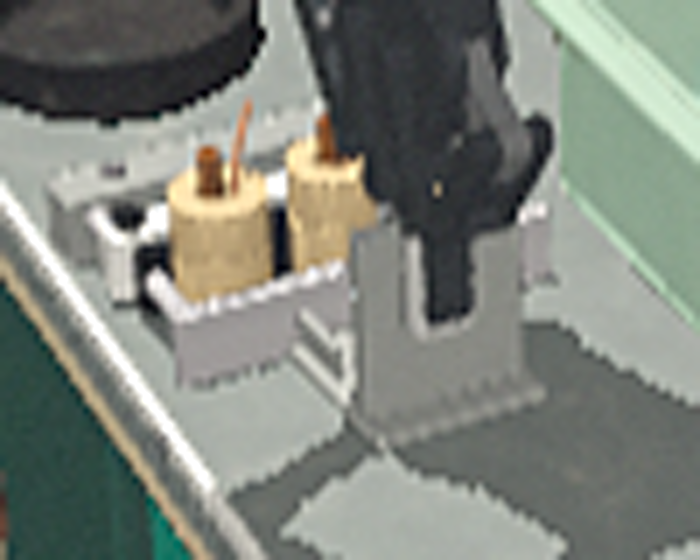

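```bash
python3 -m pendant '{"gripper":[0,0,0,0,0,0],"dp":[[0,0.6,0],[0,0.6,0],[0,0.6,0],[0,0.5,0],[0,0,0],[0,0,0]],"roll":[0,0,0,0,0,0]}' >/dev/null
python3 -c "
from h import *
rep()" 
python3 -m pendant '{"gripper":[0,0,0],"dp":[[0,0.5,0],[0,0,0],[0,0,0]],"roll":[0,0,0]}' >/dev/null
python3 -c "
from h import *
rep()"
```

```text
t 15.58 tcp [546.9 -89.4  33.4] jaw y heading -116.07 xaxis [-1.e-04 -4.e-04 -1.e+00] w 0.111
F [-2.33 -5.35 -1.42] F fix x,y -5.83 -0.26 M [-0.905  0.313 -0.081] tcp fix [-52.89   2.36] j [-0.21  0.24  2.03 -0.    0.87  1.82]
t 15.83 tcp [546.9 -89.5  33.4] jaw y heading -116.08 xaxis [ 2.e-04  0.e+00 -1.e+00] w 0.108
F [-1.35 -3.95 -1.06] F fix x,y -4.14 -0.53 M [-0.683  0.237 -0.031] tcp fix [-53.05   2.35] j [-0.21  0.24  2.03  0.    0.87  1.82]
```

```bash
python3 -m pendant '{"gripper":[0,0,0,0],"dp":[[0,0.5,0],[0,0.3,0],[0,0,0],[0,0,0]],"roll":[0,0,0,0]}' >/dev/null
python3 -c "
from h import *
rep()" 
python3 -m pendant '{"gripper":[0,0,0],"dp":[[0,0.4,0],[0,0,0],[0,0,0]],"roll":[0,0,0]}' >/dev/null
python3 -c "
from h import *
rep()"
```

```text
t 16.17 tcp [546.6 -90.   33.4] jaw y heading -116.09 xaxis [ 3.e-04  4.e-04 -1.e+00] w 0.107
F [-0.45 -1.12 -2.21] F fix x,y -1.21 -0.09 M [-0.323  0.013  0.02 ] tcp fix [-53.62   2.4 ] j [-0.21  0.24  2.03  0.    0.87  1.82]
t 16.42 tcp [546.4 -90.4  33.4] jaw y heading -116.09 xaxis [ 3.e-04  4.e-04 -1.e+00] w 0.11
F [ 0.41 -0.99 -3.48] F fix x,y -0.71 -0.81 M [-0.161 -0.042  0.008] tcp fix [-54.04   2.4 ] j [-0.21  0.24  2.03  0.    0.87  1.82]
```

```bash
python3 -m pendant '{"gripper":[0,0,0],"dp":[[0.25,0,0],[0,0,0],[0,0,0]],"roll":[0,0,0]}' >/dev/null
python3 -c "
from h import *
rep()" 
python3 -m pendant '{"gripper":[0.14,0.16,0.18,0.22,0.26,0.3,0.3],"dp":[[0,0,0],[0,0,0],[0,0,0],[0,0,0],[0,0,0],[0,0,0],[0,0,0]],"roll":[0,0,0,0,0,0,0]}'
python3 - <<'E'
from h import *
rep()
d=grab('scene'); cv2.imwrite('pics/p4_sc.png',cv2.resize(d['image'][205:285,225:325,::-1],None,fx=7,fy=7,interpolation=cv2.INTER_CUBIC))
E
```

```text
t 16.67 tcp [546.3 -90.4  33.3] jaw y heading -116.08 xaxis [ 1.e-04  3.e-04 -1.e+00] w 0.105
F [-0.9   1.08 -0.13] F fix x,y 0.58 1.28 M [0.021 0.038 0.028] tcp fix [-54.12   2.47] j [-0.21  0.24  2.03  0.    0.87  1.82]
time_s: 17.25
tcp_pos: [546.3, -90.6, 33.2]
tcp_rot: [-1.969, 0.456, 1.968]
wrist_force: [0.6, -0.3, -0.0]
width: 0.301
t 17.25 tcp [546.3 -90.6  33.2] jaw y heading -116.08 xaxis [ 1.e-04  0.e+00 -1.e+00] w 0.301
F [ 0.62 -0.29 -0.02] F fix x,y 0.01 -0.68 M [ 0.001 -0.007  0.036] tcp fix [-54.29   2.36] j [-0.21  0.24  2.03  0.    0.87  1.82]
```

View pics/p4_sc.png

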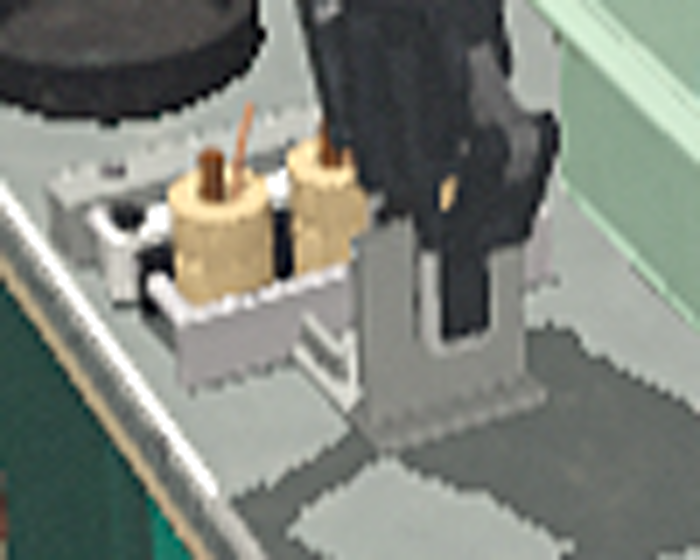

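The fingers are clear of the plate and all wrist forces are near 0. I'll go straight up, then back out of the top camera's view.

```bash
python3 -m pendant '{"gripper":[0.3,0.3,0.3,0.3,0.3,0.3,0.3,0.3,0.3,0.3,0.3,0.3],"dp":[[-3,0,0],[-8,0,0],[-12,0,0],[-20,0,0],[-30,0,0],[-30,0,0],[-30,0,0],[-30,0,0],[-20,0,0],[0,20,0],[0,30,0],[0,35,0]],"roll":[0,0,0,0,0,0,0,0,0,0,0,0]}'
python3 -m pendant '{"gripper":[0.3,0.3,0.3,0.3,0.3,0.3,0.3],"dp":[[0,35,0],[0,35,0],[0,35,0],[0,35,0],[0,35,0],[0,20,0],[0,0,0]],"roll":[0,0,0,0,0,0,0]}'
python3 - <<'E'
from h import *
rep()
d=grab('scene'); cv2.imwrite('pics/p5_sc.png',cv2.resize(d['image'][205:285,225:325,::-1],None,fx=7,fy=7,interpolation=cv2.INTER_CUBIC))
d=grab("top"); cv2.imwrite("pics/p5_top.png",cv2.resize(d["image"][205:305,235:335,::-1],None,fx=6,fy=6,interpolation=cv2.INTER_CUBIC))
E
```

```text
time_s: 18.3
tcp_pos: [509.7, -167.0, 218.8]
tcp_rot: [-1.974, 0.454, 1.966]
wrist_force: [0.1, -1.4, 0.6]
width: 0.297
time_s: 18.88
tcp_pos: [421.5, -345.8, 217.8]
tcp_rot: [-1.969, 0.462, 1.966]
wrist_force: [-0.1, 0.0, -0.5]
width: 0.299
t 18.88 tcp [ 421.5 -345.8  217.8] jaw y heading -116.31 xaxis [ 8.e-04 -3.e-03 -1.e+00] w 0.299
F [-0.11  0.   -0.51] F fix x,y -0.04 0.1 M [ 0.004 -0.029  0.024] tcp fix [-338.31    2.16] j [-0.73  0.03  1.9  -0.    1.21  1.3 ]
```

View pics/p5_sc.png

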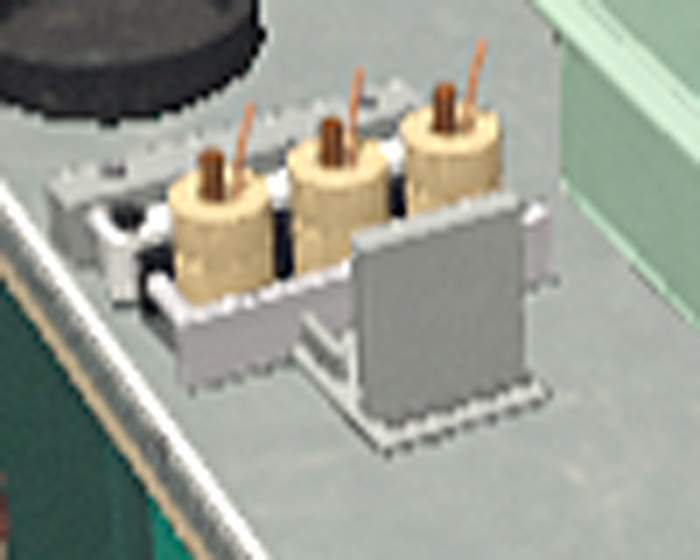

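View pics/p5_top.png

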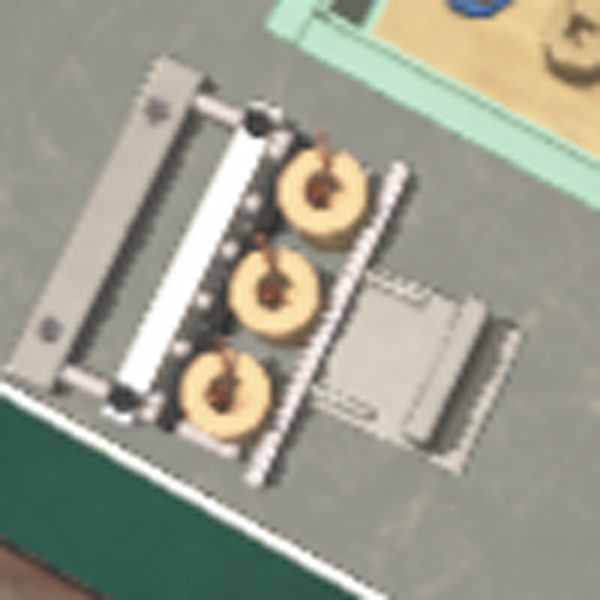

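The row stands upright: top crop, core tops at (323,190), (275,292) and (226,394), with the ruler edge running from (400,165) to (258,485). Now I'll check squareness and core-to-edge distances.

```bash
python3 - <<'E'
from h import *
d=grab("top"); F=lambda x,y:(235+(x+.5)/6-.5,205+(y+.5)/6-.5)
c,a=edge(d,F(410,175),F(270,487),26,name='ruler rear top edge',half=1.5)
c1,a1=edge(d,F(390,163),F(247,480),26,name='ruler front top',half=1.2)
edge(d,F(480,305),F(436,445),70,name='plate rear',half=1.5)
p0,p1=F(160,60),F(5,370)
edge(d,p0,p1,35,name='back rear'); edge(d,F(208,90),F(55,385),35,name='back front',half=2)
# cores: tan mask, fit circles by tops
im=d["image"]; 
for x,y in((323,190),(275,292),(226,394)):
    g=cv2.resize(im[205:305,235:335],None,fx=6,fy=6,interpolation=cv2.INTER_CUBIC).astype(int)
    m=((g[...,0]>225)&(g[...,0]-g[...,2]>50)).astype(np.uint8)
    mm=np.zeros_like(m); cv2.circle(mm,(x,y),52,1,-1); k=m&mm
    cn=max(cv2.findContours(k,0,2)[0],key=len); (ex,ey),ax,_=cv2.fitEllipse(cv2.convexHull(cn))
    w=world(d,[F(ex,ey)],plane=55)[0]; print((round(ex),round(ey)),np.round(ax,0),'fix',fx(w).round(1),'dist to front edge line', )
for nm,q in(('rear',c),('front',c1)): print(nm,fx(q).round(1))
C=cloud(d); print('plate top z',np.nanmedian(C[[int(F(455,370)[1])],[int(F(455,370)[0])],2]))
E
```

```text
ruler rear top edge [568.4 -46.7] ang 153.94 rms 0.19 n 50
ruler front top [576.  -43.8] ang 154.46 rms 0.21 n 26
plate rear [546.1 -95.3] ang 153.88 rms 0.14 n 60
back rear [610.3  48.8] ang 153.94 rms 0.13 n 49
back front [607.8  29.6] ang 153.82 rms 0.12 n 53
(323, 190) [81. 84.] fix [ 17.  -41.8] dist to front edge line
(274, 291) [82. 84.] fix [17.1 -0.4] dist to front edge line
(225, 393) [83. 87.] fix [17.3 41.3] dist to front edge line
rear [-5.1  1.8]
front [ 0.8 -3.8]
plate top z 70.30362424517011
```

```bash
python3 -m pendant '{"gripper":[0.3,0.3,0.3,0.3],"dp":[[0,0,0],[0,0,0],[0,0,0],[0,0,0]],"roll":[0,0,0,0]}' && python3 -c "
from h import *
d=grab('scene');cv2.imwrite('pics/end.png',d['image'][...,::-1])
rep()
from bench import close_job
print(close_job())"
```

```text
time_s: 19.37
tcp_pos: [423.6, -341.3, 216.2]
tcp_rot: [-1.969, 0.455, 1.969]
wrist_force: [0.8, 0.0, -0.3]
width: 0.298
t 19.42 tcp [ 423.5 -341.4  216.1] jaw y heading -116.01 xaxis [-1.e-04  1.e-04 -1.e+00] w 0.301
F [0.56 0.67 0.22] F fix x,y 0.85 -0.21 M [-0.006  0.034 -0.021] tcp fix [-333.56    2.29] j [-0.72  0.03  1.9   0.    1.21  1.3 ]
the job is handed in; nothing more can be done
None
```

View pics/end.png

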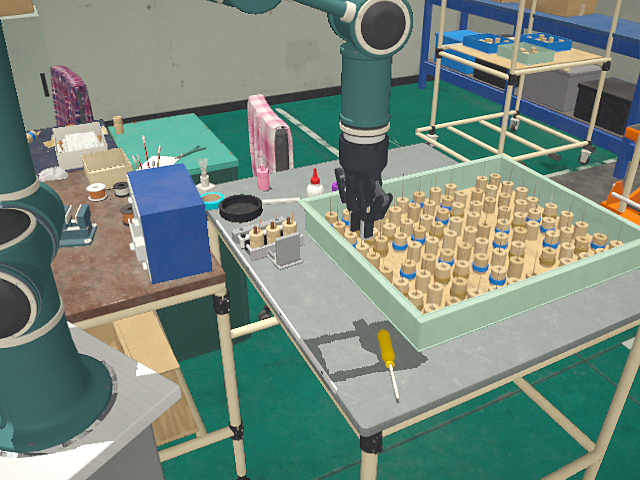

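I gripped the ruler, squared it to the fixture and pushed the three cores in one row onto the pads. I pressed, eased off, let go, lifted clear and handed the job in at 19.4 s.

- **Press force:** the highest single wrist reading along the push was 10.9 N, with about 10.2 N on average. Less about 1 N of friction, that puts the pads at roughly 8 to 9 N. Travel after first contact, about 2.1 mm, gives slightly less at about 7.6 N. Force rose about 3.5 to 4.4 N per mm, where three pads at 1.2 N per mm should give 3.6. There was almost no twist at the wrist, so all three pads were taking load together.
- **Squareness and row:** after release, the ruler's clearest edges measured within 0.1° of the fixture. A weaker fit of its front top edge read 0.6° off. The three cores stand upright in one line to within 0.3 mm, at y = -42, 0 and +41 mm.
- **Contact with the edge:** core centres measure 16.2 to 16.5 mm from the ruler's edge, and contact would be 16.0 mm. That difference is within the camera's error of about 2 mm, so the images cannot rule out a gap of a few tenths of a millimetre. The arm's last position put the ruler about 0.2 mm past first contact.
- **During the push:** the ruler rode up to 0.8 mm off the table for a few centimetres before the pads, until I lowered it. While I repeated one 1 mm step, I ran the typed row in a shell loop three times instead of typing it three times.
- **Bystanders:** the final picture shows the bottle, solder stick and screwdriver undisturbed.

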